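# Load the bench tray: tall can at the back, then the tape measure in front

## Robot

A 6-joint arm with a two-finger parallel gripper is mounted at the origin on the work surface; the furniture and walls round the work are solid. World frame = base frame: x ahead of the robot, y to its left, z up, the work surface at z = 0. Lengths are in m, angles in rad, forces in N, time in s.
With the tool pointing down it reaches from about 0.3 to 1 m from the base axis. Payload 5.1 kg.
Tool frame: the origin (TCP) lies on the centre line of the jaws, within the pads' length; the fingertips stand 11 mm ahead of it and the grasp point (between the pads) lies 8 mm behind it; z points along the fingers, y is the line along which they close (so a half turn about z gives the same grasp; the last joint's range is limited). The gripper opens to 95 mm and grips with 3 to 60 N. Pads are 20 mm wide; open, the fingers measure 119 mm over their backs; the gripper's body (75 mm by 180 mm) begins 59 mm behind the grasp point.
Start: joints at [1.154, 0.124, 1.65, -0, 1.367, -0.083], TCP at [0.213, 0.614, 0.226] pointing down, gripper open.
Joint ranges: [-2.61, 2.61], [-1.02, 2.33], [0.03, 2.71], [-1.35, 4.49], [0.32, 2.68], [-2.91, 2.91]. Speed limits (rad/s): [2.57, 2.57, 3.14, 3.14, 3.14, 3.14].

## Interface

Orientations are given as a unit quaternion [w, x, y, z].
In Python, from rig import sensors, viewer, manip gives the robot as it stands.
- The arm moves only by the shell command python3 -m inch 'ROWS' [FORCE]. ROWS is JSON, a list of rows, each a list of 3 entries, a list of its own where there are three numbers: the shift along the world's x, y, z each as a share of 300 mm, from -1 to 1, then the turn about the world's z as a share of 180 degrees, from -1 to 1, then the gripper command: -1 is shut, 1 is fully open, values between are in proportion. In form: [[[tx, ty, tz], turn, fingers], ...]. A call has 1 to 5 rows; each row is the pose to reach, as a shift and turn from the pose commanded when the call began, turning the shorter way round; what a row does not reach only later rows make up. A row lasts 1/12 s, in which the tool goes at most 41.7 mm and 7.16 degrees, less where a joint would pass 70% of its speed; a pose out of reach is approached as far as the arm can. A call with a number of a shift or a turn outside -1 to 1 is refused whole. A call with a gripper value outside its range is refused whole. The fingers move at their own pace and stop on an object; FORCE is the grip in N (left out, the last holds). Time passes only in rows, so rows that repeat a pose let the fingers close. It gives the time, the measured TCP pose, the force, the opening and the grip force at its end, in the units of the state.
- sensors.read_state(): the state, without advancing time (a new reading comes with each control period).
- viewer.snapshot(name): name is "scene" or "side" or "wrist"; returns the picture (400x640x3 uint8, red, green, blue); there is no depth.
- viewer.calibration(name): a dict with "K" (3x3 intrinsics, pixels), "k1" (the pictures are not rectified: a ray, as slopes to the right and down, at radius r is drawn at 1 + k1 r^2 times it, then the intrinsics apply), "xyz" and "rotation" of the camera in the world; the wrist camera has in their place "T_tool_cam" (4x4, takes a point from camera to tool coordinates, whose origin is the TCP and whose axes are the flange's). Camera axes: x right, y up, looking along -z (the intrinsics and any distortion apply to the point x, -y, -z); pixel columns grow to the right and rows downward; lengths in m; the calibration is good to about 2 mm. A picture is of the moment at which its call begins: read the wrist's pose just before it. calibration takes no time and is no camera call.
- manip.sign_off(): hands the job in; it is judged then, once.
The state is a dict: "clock": time; "q": joint angles; "qvel": joint speeds; "tau": joint torques, N m; "position": TCP position; "orientation": TCP orientation; "contact_force": force on the tool from outside, world axes, zero at the start; "wrist_torque": the same for the moment, N m; "opening": finger opening in m; "gripper_force": force on a finger pad.
Only numpy, scipy, OpenCV 4.12 (cv2) and the standard library are available. Lean on these libraries where they do the work, as an engineer would, in place of code of your own. Each camera call takes 0.05 s, during which the arm holds its last target. There are 200 camera calls.

## Task

Load the plywood tray on the bench, tall before short: first stand the red spray can upright in the tray's rear compartment (the one with the black liner, farther from the robot), and only then stand the yellow tape measure upright, as it stands now, in the front compartment. Set both down gently on the compartment floor without dropping them, never tip the can over, and leave them standing there released.

Things in the scene. Friction and masses are not known exactly. Their poses are not given: they have to be found in the camera images.
- tray: Low plywood tray fixed to the bench, 234 mm (its x) by 146 mm (its y), two compartments in a row along its x. Origin: centre of its underside, on the bench; its x axis runs from the front compartment to the rear one (roughly away from the robot), z up. Floor 6 mm thick; walls 8 mm thick rise 15 mm above the floor (21 mm above the bench), only the rearmost wall 30 mm above the floor (36 mm above the bench).
- rear_bay (a point): Centre of the rear compartment's floor surface (black liner), 6 mm above the bench, 59 mm from the tray's origin along its +x. The compartment is 100 mm (tray x) by 130 mm (tray y) inside. Axes as the tray's.
- front_bay (a point): Centre of the front compartment's floor surface (bare plywood), 6 mm above the bench, 54 mm from the tray's origin along its -x. The compartment is 110 mm (tray x) by 130 mm (tray y) inside. Axes as the tray's.
- spray_can_center (a point): Red and white spray can standing upright, 58 mm in diameter, 198 mm tall, 0.25 kg. Straight wall up to 154 mm above its base (grip it near the top of that, round dome and valve above stay free between the fingers), then it narrows. Point on its axis half-way up (99 mm above its base), z up along its axis.
- tape_measure_center (a point): Yellow and black tape measure standing upright on its narrow edge; case 34 mm thick (its x), 78 mm long (its y), 72 mm tall, 0.3 kg; point at the case's centre, 36 mm above its base. Its x axis is across the flat sides (grip there), z up.
Mind the look-alikes: they are no part of the job. Of the things that look like the part that bears tape_measure_center, the smaller one is meant.

How it is judged:
On the way, in this order (a step that is already met when the one before it is completed fails the run):
1. the spray can stands upright on the floor of the rear compartment, let go, before the tape measure stands in the front compartment (x of spray_can_center in the frame of rear_bay between -0.024 and 0.024 m and y of spray_can_center in the frame of rear_bay between -0.039 and 0.039 m and z of spray_can_center in the frame of rear_bay below 0.104 m and angle between spray_can_center's own z axis and vertical below 0.1 rad and contact force between spray_can and the fingers below 0.1 N), for 0.2 s.
2. then the tape measure stands upright on the floor of the front compartment, let go (x of tape_measure_center in the frame of front_bay between -0.04 and 0.04 m and y of tape_measure_center in the frame of front_bay between -0.05 and 0.05 m and z of tape_measure_center in the frame of front_bay below 0.041 m and angle between tape_measure_center's own z axis and vertical below 0.1 rad and contact force between tape_measure and the fingers below 0.1 N), for 0.2 s.
At the end, for the whole second after the job is handed in: The spray can stands upright within 6 degrees on the rear compartment's floor, inside its walls, and the tape measure upright within 6 degrees on the front compartment's floor (centre within 40 mm along and 50 mm across the tray of the compartment's centre); both released and at rest (x of spray_can_center in the frame of rear_bay between -0.024 and 0.024 m and y of spray_can_center in the frame of rear_bay between -0.039 and 0.039 m and z of spray_can_center in the frame of rear_bay below 0.104 m and angle between each of spray_can_center, tape_measure_center's own z axis and vertical below 0.1 rad and x of tape_measure_center in the frame of front_bay between -0.04 and 0.04 m and y of tape_measure_center in the frame of front_bay between -0.05 and 0.05 m and z of tape_measure_center in the frame of front_bay below 0.041 m and linear speed of each of spray_can, tape_measure below 0.02 m/s); the robot touches nothing.
It fails at once if the spray can is tipped by more than about 35 degrees (angle between spray_can_center's own z axis and vertical above 0.6 rad).
It fails at once if the spray can is dropped (moves faster than 0.8 m/s just above the tray) (horizontal distance between spray_can_center and rear_bay below 0.05 m and z of spray_can_center in the frame of rear_bay below 0.13 m and linear speed of spray_can above 0.8 m/s).
It fails at once if the tape measure is dropped (moves faster than 0.8 m/s just above the tray) (horizontal distance between tape_measure_center and front_bay below 0.06 m and z of tape_measure_center in the frame of front_bay below 0.07 m and linear speed of tape_measure above 0.8 m/s).
It also fails if it takes over 56 s, if anything falls off the work surface, if the arm or the gripper's body presses on something with over 40 N, if the wrist force passes 120 N, or if a joint passes its speed limit or range.

## Working session

There is one attempt and no reset: what is moved stays moved. The work goes in short steps, Python scripts to look and compute and a shell command to move; the robot and the scene stay as the last step left them, time stands still between calls to the robot, and variables do not carry over. Pictures are saved under pics/ and viewed, at most 11 in all, crops included, and the job is handed in when it is done.

```bash
mkdir -p pics
python3 - <<'E'
from rig import sensors, viewer
import cv2
s=sensors.read_state();print(s['clock'],s['position'],s['orientation'],s['opening'])
for n in("scene","side","wrist"):
    cv2.imwrite(f"pics/{n}0.png",viewer.snapshot(n)[:,:,::-1])
    c=viewer.calibration(n);print(n,{k:(v.tolist() if hasattr(v,'tolist') else v) for k,v in c.items()})
E
```

```text
0.0 [0.21272659 0.61352913 0.22436736] [-2.45849776e-04  1.66123833e-01  9.86104316e-01 -1.04394737e-03] 0.0950135585478197
scene {'K': [[475.10058225530514, 0.0, 314.036046361997], [0.0, 475.10058225530514, 203.2245553626559], [0.0, 0.0, 1.0]], 'k1': -0.031538432306862055, 'xyz': [-0.1412307897643432, -0.7193603962892992, 1.1927945412183298], 'rotation': [0.8765333572090042, 0.30393119288640724, -0.11961577942955952, -0.3535635289477928]}
side {'K': [[403.0050322616214, 0.0, 324.82234533981585], [0.0, 403.0050322616214, 202.49880969008512], [0.0, 0.0, 1.0]], 'k1': 0.01602888039880567, 'xyz': [0.9031306263715202, -0.26683666370569936, 1.0317198221189352], 'rotation': [0.8156791770128199, 0.20110861484583517, 0.1261509734764832, 0.527549748472515]}
wrist {'K': [[324.4408008299812, 0.0, 322.2623049532032], [0.0, 324.4408008299812, 197.07459125588824], [0.0, 0.0, 1.0]], 'k1': -0.042086949414912055, 'T_tool_cam': [[0.001079098160411348, 0.9559561642306539, 0.29350749158509465, 0.08363267156655985], [0.9999993880324054, -0.0009599876985053277, -0.0005498712867435704, 0.0007742180336621773], [-0.00024388926475515, 0.2935079053331151, -0.9559566151374194, -0.1588236855181794], [0.0, 0.0, 0.0, 1.0]]}
```

View pics/scene0.png

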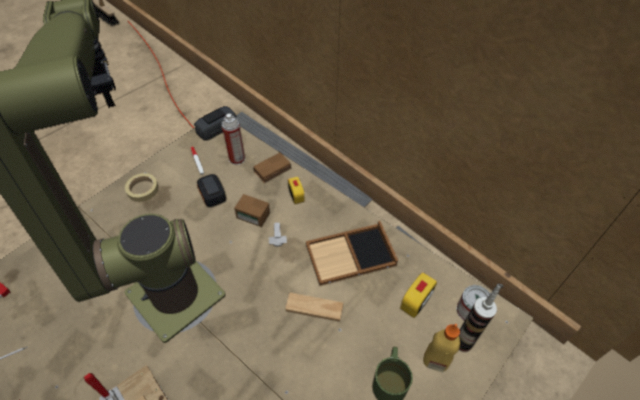

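View pics/side0.png

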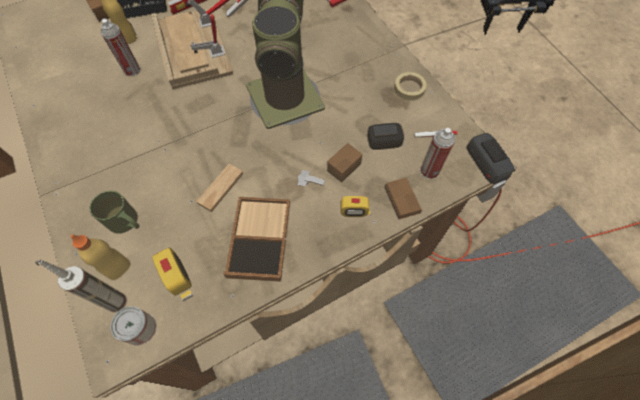

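The scene view shows spray cans at scene (233,140) = side (437,153), plus a second one at side (120,47). Tape measures are at scene (297,189) = side (355,206) and scene (419,294) = side (170,272), and the first looks smaller. The tray is at scene (351,254) with the black liner at its far end.

```bash
cat > h.py <<'E'
import numpy as np, cv2
from rig import sensors, viewer
from scipy.spatial.transform import Rotation as R
def cam(n,state=None):
    c=viewer.calibration(n);K=np.array(c['K'])
    if n=='wrist':
        T=np.array(c['T_tool_cam']);q=state['orientation'];Rt=R.from_quat([*q[1:],q[0]]).as_matrix()
        Rm=Rt@T[:3,:3];p=Rt@T[:3,3]+state['position']
    else:
        q=c['rotation'];q=np.array(q);Rm=R.from_quat([*q[1:],q[0]]).as_matrix();p=np.array(c['xyz'])
    return K,np.array([c['k1'],0,0,0,0.]),Rm,p
def ray(C,uv):
    K,d,Rm,p=C
    x,y=cv2.undistortPoints(np.array([[uv]],float),K,d)[0,0]
    return p,Rm@np.array([x,-y,-1])
def onz(C,uv,z):
    p,r=ray(C,uv);return p+r*(z-p[2])/r[2]
def proj(C,P):
    K,d,Rm,p=C;X=(np.asarray(P,float).reshape(-1,3)-p)@Rm*[1,-1,-1]
    return cv2.projectPoints(X,np.zeros(3),np.zeros(3),K,d)[0][:,0]
E
python3 - <<'E'
from h import *
S=cam('scene');D=cam('side')
for n,C,uv,z in[('can',S,(237,162),0),('can',D,(432,176),0),('can2',D,(132,73),0),('tapeS',S,(297,200),0),('tapeS',D,(355,214),0),('tapeB',S,(418,312),0),('tapeB',D,(175,292),0),('frontbay',S,(332,260),.006),('rearbay',S,(370,248),.006),('frontbay',D,(263,219),.006),('rearbay',D,(256,257),.006)]:
    print(n,onz(C,uv,z).round(3))
a=cv2.imread('pics/scene0.png');b=cv2.imread('pics/side0.png')
f=lambda im,x,y,w=130,h=95:cv2.resize(im[y:y+h,x:x+w],(400,292),interpolation=cv2.INTER_CUBIC)
cv2.imwrite('pics/c1.png',np.vstack([np.hstack([f(a,200,100),f(a,300,215)]),np.hstack([f(b,330,120),f(b,190,190)])]))
E
```

```text
can [0.437 0.274 0.   ]
can [0.467 0.289 0.   ]
can2 [-0.309 -0.438  0.   ]
tapeS [0.472 0.008 0.   ]
tapeS [0.486 0.023 0.   ]
tapeB [ 0.446 -0.506  0.   ]
tapeB [ 0.496 -0.499  0.   ]
frontbay [ 0.392 -0.231  0.006]
rearbay [ 0.502 -0.28   0.006]
frontbay [ 0.397 -0.221  0.006]
rearbay [ 0.494 -0.277  0.006]
```

View pics/c1.png

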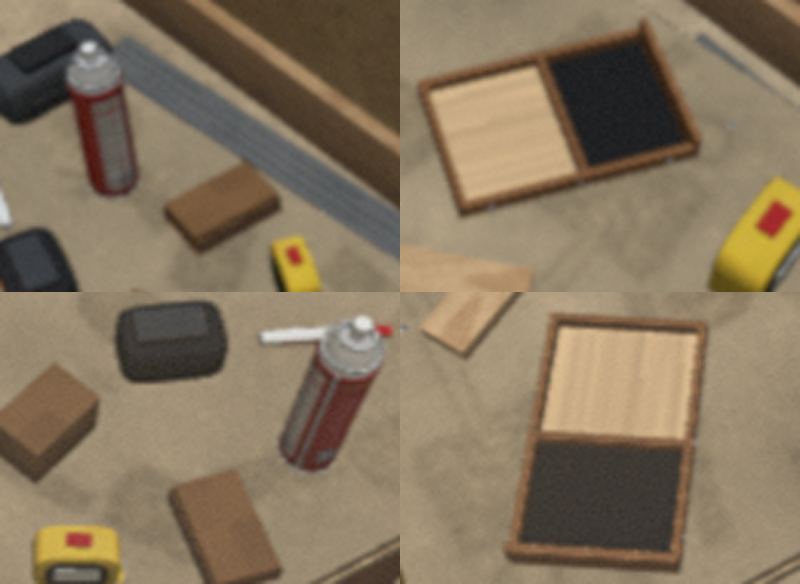

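View pics/wrist0.png

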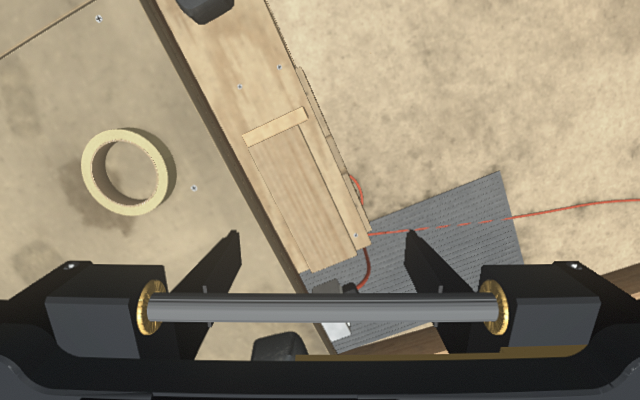

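Run:
```python
from h import *
from scipy.optimize import least_squares
S=cam('scene');D=cam('side')
loc=np.array([[-.117,.073,.021],[-.117,-.073,.021],[.117,-.073,.036],[.117,.073,.036]])
us=np.array([(306.5,242.3),(319.6,281),(396.8,261.5),(379.6,222.2)]);ud=np.array([(289.4,199.8),(239.7,198.5),(225.1,273.2),(281,275.8)])
def W(p):
    c,s=np.cos(p[2]),np.sin(p[2]);return loc@np.array([[c,-s,0],[s,c,0],[0,0,1]]).T+[p[0],p[1],0]
f=lambda p:np.r_[(proj(S,W(p))-us).ravel(),(proj(D,W(p))-ud).ravel()]
r=least_squares(f,[.45,-.25,-.45],loss='soft_l1');p=r.x
print('tray',p.round(4),np.degrees(p[2]),f(p).round(1))
d=np.array([np.cos(p[2]),np.sin(p[2])]);print('rear',p[:2]+.059*d,'front',p[:2]-.054*d)
for n,C,uv in[('S',S,(229.2,114.6)),('D',D,(447.6,129.1))]:print('can top',n,onz(C,uv,.196))
for n,C,uv in[('S',S,(295.5,182)),('D',D,(355,200))]:print('tape top',n,onz(C,uv,.072))
```

```text
tray [ 0.446  -0.2499 -0.4823] -27.63356170009572 [-2.  -2.7 -1.   0.7  0.9 -3.1 -0.4 -3.6  0.4 -0.8 -1.1 -2.3 -2.1  1.1
 -0.7  1.8]
rear [ 0.49831129 -0.27724191] front [ 0.39820097 -0.22483081]
can top S [0.45034488 0.2886223  0.196     ]
can top D [0.44428645 0.29408281 0.196     ]
tape top S [0.48043932 0.0198691  0.072     ]
tape top D [0.47731713 0.02138386 0.072     ]
```

```bash
python3 -m inch '[[[0,0,0.3],0,1],[[0.5,-0.55,0.4],0,1],[[0.5,-0.55,0.4],0,1],[[0.5,-0.55,0.4],0,1],[[0.5,-0.55,0.4],0,1]]'
python3 -m inch '[[[0.6,-0.7,0.1],0,1],[[0.6,-0.7,0.1],0,1],[[0.6,-0.7,0.1],0,1],[[0.6,-0.7,0.1],0,1],[[0.6,-0.7,0.1],0,1]]'
python3 - <<'E'
from h import *
s=sensors.read_state();im=viewer.snapshot('wrist');print(s['clock'],s['position'],s['orientation'])
C=cam('wrist',s)
print('can base/top, tape top exp',proj(C,[[.447,.291,0],[.447,.291,.198],[.479,.02,.072]]).round())
cv2.imwrite('pics/w1.png',im[:,:,::-1])
E
```

```text
clock: 0.57
position: [0.3193, 0.4964, 0.3229]
orientation: [-0.0, 0.166, 0.986, -0.0]
contact_force: [1.2, 0.0, -0.3]
opening: 0.0951
gripper_force: 0.0
clock: 0.98
position: [0.4543, 0.3387, 0.345]
orientation: [-0.0, 0.166, 0.986, -0.0]
contact_force: [0.5, 0.6, -0.8]
opening: 0.0951
gripper_force: 0.0
0.9833 [0.45431603 0.33870236 0.34503824] [-6.76846161e-05  1.66028007e-01  9.86121035e-01 -1.46536581e-05]
can base/top, tape top exp [[291. 159.]
 [273. 196.]
 [125. 247.]]
```

View pics/w1.png

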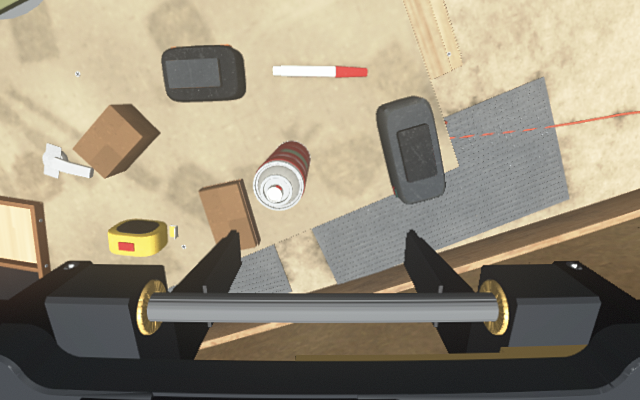

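The wrist view shows the can's cap at (275,193), and the model predicted (273,196). The small tape measure is at (138,238): its top strip is about 58x20 px, which fits 78x34 mm. Its long side lies along the image's x axis.

```bash
python3 - <<'E'
from h import *
p=[0.45431603,0.33870236,0.34503824];s=dict(position=np.array(p),orientation=[-6.77e-05,.16603,.98612,-1.5e-5])
C=cam('wrist',s);print('can',onz(C,(275,193),.197))
for uv in[(109,240),(110,255),(166,238),(166,253)]:print('tape',onz(C,uv,.072).round(4))
E
python3 -m inch '[[[0,0,0],0,1]]'
```

```text
can [0.44540504 0.29344085 0.197     ]
tape [0.4606 0.0033 0.072 ]
tape [ 0.4828 -0.0081  0.072 ]
tape [0.4854 0.0869 0.072 ]
tape [0.5072 0.0755 0.072 ]
clock: 1.12
position: [0.4556, 0.3379, 0.3452]
orientation: [0.0, 0.169, 0.986, -0.0]
contact_force: [-0.3, 1.1, -0.6]
opening: 0.0953
gripper_force: 0.0
```

```bash
python3 -m inch '[[[-0.032,-0.152,0],0,1],[[-0.032,-0.152,0],0,1],[[-0.032,-0.152,-0.1],0,1],[[-0.032,-0.152,-0.2],0,1],[[-0.032,-0.152,-0.3],0,1]]' 
python3 -m inch '[[[0,0,-0.08],0,1],[[0,0,-0.16],0,1],[[0,0,-0.24],0,1],[[0,0,-0.32],0,1],[[0,0,-0.383],0,1]]'
python3 -m inch '[[[0,0,0],0,1],[[0,0,0],0,1]]'
python3 - <<'E'
from h import *
s=sensors.read_state();C=cam('side')
im=viewer.snapshot('side')[90:200,370:520];im2=viewer.snapshot('scene')[70:180,170:320]
cv2.imwrite('pics/s1.png',cv2.resize(np.hstack([im,im2]),None,fx=2.6,fy=2.6,interpolation=2)[:,:,::-1])
E
```

```text
clock: 1.53
position: [0.4434, 0.2958, 0.2546]
orientation: [0.001, 0.166, 0.986, 0.001]
contact_force: [-0.2, 0.2, -0.1]
opening: 0.0946
gripper_force: 0.0
clock: 1.95
position: [0.4422, 0.2956, 0.1378]
orientation: [-0.001, 0.165, 0.986, -0.0]
contact_force: [-0.1, -0.4, 0.2]
opening: 0.0952
gripper_force: 0.0
clock: 2.12
position: [0.4426, 0.2953, 0.139]
orientation: [-0.001, 0.166, 0.986, -0.001]
contact_force: [1.2, 0.2, 0.3]
opening: 0.0952
gripper_force: 0.0
```

View pics/s1.png

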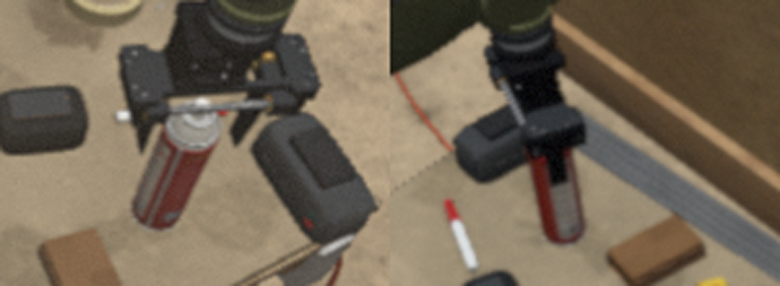

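The fingers straddle the can's upper wall with the cap free between them. I'll close the grip and lift.

```bash
python3 -m inch '[[[0.011,-0.009,0],0,1],[[0.011,-0.009,0],0,-1],[[0.011,-0.009,0],0,-1],[[0.011,-0.009,0],0,-1],[[0.011,-0.009,0],0,-1]]' 30
python3 -m inch '[[[0,0,0],0,-1],[[0,0,0],0,-1],[[0,0,0],0,-1],[[0,0,0],0,-1],[[0,0,0.02],0,-1]]'
python3 -m inch '[[[0,0,0.07],0,-1],[[0,0,0.14],0,-1],[[0,0,0.23],0,-1],[[0,0,0.32],0,-1],[[0,0,0.4],0,-1]]'
```

```text
clock: 2.63
position: [0.4475, 0.2922, 0.1406]
orientation: [0.0, 0.166, 0.986, 0.0]
contact_force: [0.4, 0.8, -0.4]
opening: 0.0739
gripper_force: 0.0
clock: 3.05
position: [0.4461, 0.2916, 0.1444]
orientation: [-0.001, 0.166, 0.986, -0.001]
contact_force: [-0.6, -1.0, -3.8]
opening: 0.0552
gripper_force: 30.0
clock: 3.47
position: [0.4469, 0.2921, 0.2672]
orientation: [-0.0, 0.166, 0.986, -0.0]
contact_force: [0.7, 1.1, -3.3]
opening: 0.0553
gripper_force: 30.0
```

```bash
python3 -m inch '[[[0.01,-0.06,0],0,-1],[[0.02,-0.16,0],0,-1],[[0.03,-0.28,0],0,-1],[[0.04,-0.4,0],0,-1],[[0.05,-0.52,0],0,-1]]'
python3 -m inch '[[[0.01,-0.12,0],0,-1],[[0.02,-0.24,0],0,-1],[[0.03,-0.36,0],0,-1],[[0.04,-0.48,0],0,-1],[[0.05,-0.6,0],0,-1]]'
python3 -m inch '[[[0.02,-0.12,0],0,-1],[[0.04,-0.24,0],0,-1],[[0.06,-0.36,0],0,-1],[[0.08,-0.48,0],0,-1],[[0.086,-0.58,0],0,-1]]'
python3 -m inch '[[[0,-0.1,0],0,-1],[[0,-0.18,0],0,-1],[[0,-0.207,0],0,-1],[[0,-0.207,0],0,-1],[[0,-0.207,0],0,-1]]'
python3 - <<'E'
from h import *
s=sensors.read_state();im=viewer.snapshot('wrist');print(s['clock'],s['position'],s['orientation'])
C=cam('wrist',s);p=[.446,-.2499,-.4823]
c,q=np.cos(p[2]),np.sin(p[2])
for l in[[-.117,.073,.021],[-.117,-.073,.021],[.005,-.073,.021],[.005,.073,.021],[.117,-.073,.036],[.117,.073,.036]]:
    print(l,proj(C,[p[0]+c*l[0]-q*l[1],p[1]+q*l[0]+c*l[1],l[2]]).round(1))
cv2.imwrite('pics/w2.png',im[:,:,::-1])
E
```

```text
clock: 3.88
position: [0.4616, 0.135, 0.2656]
orientation: [-0.0, 0.166, 0.986, -0.0]
contact_force: [1.2, -0.1, -2.9]
opening: 0.0551
gripper_force: 30.0
clock: 4.3
position: [0.4766, -0.0453, 0.2657]
orientation: [-0.0, 0.166, 0.986, 0.0]
contact_force: [1.0, 0.6, -3.1]
opening: 0.0556
gripper_force: 30.0
clock: 4.72
position: [0.5029, -0.22, 0.2654]
orientation: [-0.0, 0.167, 0.986, 0.0]
contact_force: [-0.1, 0.8, -2.5]
opening: 0.0547
gripper_force: 30.0
clock: 5.13
position: [0.5028, -0.2793, 0.2655]
orientation: [-0.001, 0.166, 0.986, 0.001]
contact_force: [0.3, 1.0, -2.5]
opening: 0.0554
gripper_force: 30.0
5.1333 [ 0.5027761  -0.2793278   0.26546146] [-6.21498166e-04  1.66433841e-01  9.86052114e-01  7.87067035e-04]
[-0.117, 0.073, 0.021] [[408.4  21.2]]
[-0.117, -0.073, 0.021] [[280.1  -0.4]]
[0.005, -0.073, 0.021] [[268.4 110.7]]
[0.005, 0.073, 0.021] [[387.  128.9]]
[0.117, -0.073, 0.036] [[257.5 201.9]]
[0.117, 0.073, 0.036] [[371.4 218. ]]
```

View pics/w2.png

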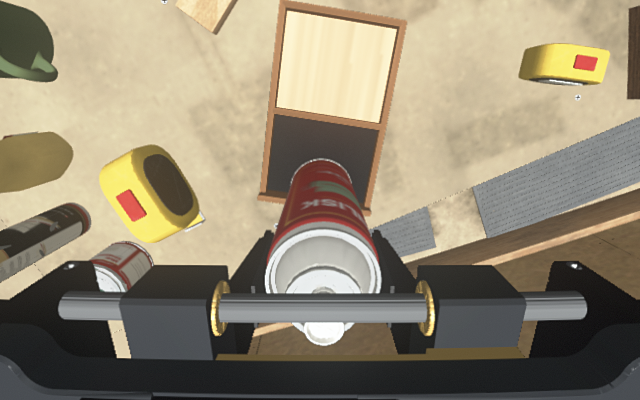

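The wrist view shows the tray's corners at (405,20), (284,1), (259,195) and (370,213), within 7 px of the model. The can's base rim is at (322,158). The larger tape measure, the decoy, is at (150,195), and the small one is at (565,65). I'll refine the tray pose and check the can's base.

Run:
```python
from h import *
from scipy.optimize import least_squares
s=dict(position=np.array([0.5027761,-0.2793278,0.26546146]),orientation=[-6.2e-4,.16643384,.98605211,7.87e-4])
C=cam('wrist',s);S=cam('scene');D=cam('side')
loc=np.array([[-.117,.073,.021],[-.117,-.073,.021],[.117,-.073,.036],[.117,.073,.036]])
us=np.array([(306.5,242.3),(319.6,281),(396.8,261.5),(379.6,222.2)]);ud=np.array([(289.4,199.8),(239.7,198.5),(225.1,273.2),(281,275.8)])
uw=np.array([(405,20),(284,1),(259,195),(370,213)])
def W(p):
    c,s=np.cos(p[2]),np.sin(p[2]);return loc@np.array([[c,-s,0],[s,c,0],[0,0,1]]).T+[p[0],p[1],0]
fw=lambda p:(proj(C,W(p))-uw).ravel()
f=lambda p:np.r_[fw(p),.5*(proj(S,W(p))-us).ravel(),.5*(proj(D,W(p))-ud).ravel()]
for g in(fw,f):
    p=least_squares(g,[.45,-.25,-.45],loss='soft_l1').x;d=np.array([np.cos(p[2]),np.sin(p[2])])
    print(p.round(4),np.degrees(p[2]),g(p).round(1),'rear',p[:2]+.059*d,'front',p[:2]-.054*d)
t=np.array([-.944,.328,0]);b=np.array([.5028,-.2793,.125])
print('can far rim expected',proj(C,b+.029*t),proj(C,b+.029*np.array([.328,.944,0])))
for uv in[(548,47),(590,45),(607,50),(605,85)]:print('tape',onz(C,uv,.072).round(4))
```

```text
[ 0.4435 -0.2477 -0.4973] -28.494703980174116 [ 6.  -0.4 -1.2 -5.2 -2.   3.6  0.9  3.4] rear [ 0.49539948 -0.27588579] front [ 0.39608816 -0.22197603]
[ 0.4443 -0.2492 -0.4865] -27.87568458047155 [ 4.  -0.1 -3.4 -3.4 -1.9  5.3  1.1  3.9 -1.2 -1.3 -0.9  0.4  0.1 -1.4
 -0.4 -1.7  0.3 -0.6 -0.5 -1.5 -1.1  0.2 -0.5  0.6] rear [ 0.49648449 -0.27679438] front [ 0.39659654 -0.2239607 ]
can far rim expected [[321.12390688 159.0987667 ]] [[351.36840402 189.07533217]]
tape [ 0.45   -0.0151  0.072 ]
tape [0.4615 0.0286 0.072 ]
tape [0.472 0.046 0.072]
tape [0.5068 0.04   0.072 ]
```

```bash
python3 -m inch '[[[-0.01,0.004,-0.06],0,-1],[[-0.01,0.004,-0.13],0,-1],[[-0.01,0.004,-0.2],0,-1],[[-0.01,0.004,-0.27],0,-1],[[-0.01,0.004,-0.31],0,-1]]'
python3 -m inch '[[[0,0,-0.025],0,-1],[[0,0,-0.045],0,-1],[[0,0,-0.06],0,-1],[[0,0,-0.07],0,-1],[[0,0,-0.075],0,-1]]'
```

```text
clock: 5.6
position: [0.4991, -0.2763, 0.1704]
orientation: [-0.002, 0.165, 0.986, 0.001]
contact_force: [-0.1, -0.1, -3.7]
opening: 0.0556
gripper_force: 30.0
clock: 6.02
position: [0.5005, -0.2789, 0.1512]
orientation: [0.001, 0.166, 0.986, -0.0]
contact_force: [0.4, -0.4, -2.9]
opening: 0.0555
gripper_force: 30.0
```

```bash
python3 -m inch '[[[0,0,-0.004],0,-1],[[0,0,-0.008],0,-1],[[0,0,-0.011],0,-1],[[0,0,-0.011],0,-1]]'
python3 -m inch '[[[0,0,-0.003],0,-1],[[0,0,-0.003],0,-1]]'
```

```text
clock: 6.35
position: [0.5001, -0.2788, 0.1475]
orientation: [0.0, 0.166, 0.986, -0.0]
contact_force: [-0.4, 0.7, -4.1]
opening: 0.0555
gripper_force: 30.0
clock: 6.52
position: [0.5, -0.2787, 0.1464]
orientation: [0.0, 0.166, 0.986, -0.0]
contact_force: [-0.0, 0.4, -3.6]
opening: 0.0554
gripper_force: 30.0
```

```bash
python3 -m inch '[[[0,0,-0.004],0,-1],[[0,0,-0.004],0,-1]]'
python3 -m inch '[[[0,0,-0.003],0,-1],[[0,0,-0.003],0,-1]]'
```

```text
clock: 6.68
position: [0.5005, -0.2789, 0.1461]
orientation: [0.001, 0.166, 0.986, -0.0]
contact_force: [0.3, 0.5, 0.8]
opening: 0.0549
gripper_force: 30.0
clock: 6.85
position: [0.5008, -0.2791, 0.1461]
orientation: [0.001, 0.166, 0.986, -0.0]
contact_force: [-1.3, 0.7, 4.6]
opening: 0.0554
gripper_force: 30.0
```

Contact is confirmed at the expected height, so I'll release and rise.

```bash
python3 -m inch '[[[0,0,0.003],0,1],[[0,0,0.003],0,1],[[0,0,0.003],0,1],[[0,0,0.003],0,1],[[0,0,0.003],0,1]]'
python3 -m inch '[[[0,0,0],0,1],[[0,0,0],0,1],[[0,0,0],0,1],[[0,0,0.03],0,1],[[0,0,0.08],0,1]]'
python3 -m inch '[[[0,0,0.1],0,1],[[0,0,0.2],0,1],[[0,0,0.3],0,1],[[0,0,0.4],0,1],[[0,0,0.45],0,1]]'
```

```text
clock: 7.27
position: [0.5, -0.2787, 0.1449]
orientation: [-0.0, 0.166, 0.986, 0.0]
contact_force: [0.5, -0.1, -0.0]
opening: 0.0833
gripper_force: 0.0
clock: 7.68
position: [0.4989, -0.278, 0.1678]
orientation: [-0.002, 0.166, 0.986, 0.001]
contact_force: [-0.9, -0.5, -0.3]
opening: 0.0953
gripper_force: 0.0
clock: 8.1
position: [0.5011, -0.2794, 0.3101]
orientation: [0.003, 0.166, 0.986, -0.002]
contact_force: [0.5, -0.5, 1.5]
opening: 0.0953
gripper_force: 0.0
```

```bash
python3 -m inch '[[[0,0.12,0],0,1],[[0.02,0.24,0],0,1],[[0.04,0.36,0],0,1],[[0.05,0.48,0],0,1],[[0.06,0.6,0],0,1]]'
python3 -m inch '[[[0,0.12,0],0,1],[[0,0.24,0],0,1],[[0,0.36,0],0,1],[[0,0.36,0],0,1],[[0,0.36,0],0,1]]'
python3 - <<'E'
from h import *
s=sensors.read_state();im=viewer.snapshot('wrist');print(s['clock'],s['position'].tolist(),s['orientation'].tolist(),s['q'])
C=cam('wrist',s);print(proj(C,[.479,.02,.072]))
cv2.imwrite('pics/w3.png',im[:,:,::-1])
E
```

```text
clock: 8.52
position: [0.518, -0.0972, 0.3052]
orientation: [0.001, 0.166, 0.986, -0.0]
contact_force: [0.7, 0.6, -0.6]
opening: 0.0948
gripper_force: 0.0
clock: 8.93
position: [0.518, 0.0108, 0.3051]
orientation: [0.001, 0.164, 0.986, -0.0]
contact_force: [0.1, 0.3, -1.1]
opening: 0.0948
gripper_force: 0.0
8.9333 [0.5179961755638636, 0.010763231134299622, 0.30508231137438474] [0.0005550331671478078, 0.1643464640874579, 0.9864025096132178, -0.00014390579915311838] [-8.26567962e-02 -2.10162872e-01  1.84146796e+00 -3.78961425e-04
  1.50920497e+00 -1.32323909e+00]
[[318.24861571 135.64697153]]
```

View pics/w3.png

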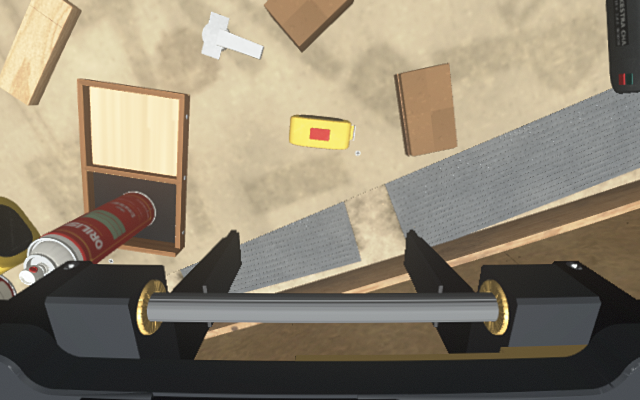

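The wrist view shows the can standing in the rear bay, base at (135,205), and the tape measure top at (291-351,116-149). I'll fit its rectangle.

Run:
```python
from h import *
s=dict(position=np.array([.517996,.010763,.305082]),orientation=[.000555,.164346,.986403,-.000144])
C=cam('wrist',s);im=cv2.imread('pics/w3.png');h=cv2.cvtColor(im,cv2.COLOR_BGR2HSV)
m=cv2.inRange(h,(20,130,90),(36,255,255));m[:90]=0;m[170:]=0;m[:,:270]=0;m[:,370:]=0
pts=cv2.findNonZero(m)[:,0]
W=np.array([onz(C,p,.072)[:2] for p in pts],np.float32)*1000
print(cv2.minAreaRect(W),len(pts),cv2.boundingRect(m))
for z in(0.,.072):print('nadir',proj(C,[C[3][0],C[3][1],z]))
```

```text
((476.4923095703125, 23.915382385253906), (74.7310791015625, 34.94398880004883), 65.19783020019531) 1349 (289, 115, 65, 34)
nadir [[322.21458193  97.45612063]]
nadir [[322.21458193  97.45612063]]
```

```bash
python3 -m inch '[[[-0.138,0.043,-0.1],-0.533,1],[[-0.138,0.043,-0.2],-0.533,1],[[-0.138,0.043,-0.3],-0.533,1],[[-0.138,0.043,-0.3],-0.533,1],[[-0.138,0.043,-0.3],-0.533,1]]'
python3 -m inch '[[[0,0,0],-0.334,1],[[0,0,0],-0.334,1],[[0,0,0],-0.334,1],[[0,0,0],-0.334,1],[[0,0,0],-0.334,1]]'
python3 -m inch '[[[0,0,0],-0.135,1],[[0,0,0],-0.135,1],[[0,0,0],-0.135,1],[[0,0,0],-0.135,1],[[0,0,0],-0.135,1]]'
python3 - <<'E'
from h import *
s=sensors.read_state();q=s['orientation'];r=R.from_quat([*q[1:],q[0]]).as_matrix();print(s['position'],'jaw',np.degrees(np.arctan2(r[1,1],r[0,1])))
im=viewer.snapshot('wrist');C=cam('wrist',s);cv2.imwrite('pics/w4.png',im[:,:,::-1]);h=cv2.cvtColor(im,cv2.COLOR_RGB2HSV)
m=cv2.inRange(h,(20,130,90),(36,255,255))
n,l,st,ct=cv2.connectedComponentsWithStats(m);
for i in range(1,n):
    if st[i,4]>300:
        W=np.array([onz(C,p,.072)[:2] for p in cv2.findNonZero((l==i).astype(np.uint8))[:,0]],np.float32)*1000;print(st[i],cv2.minAreaRect(W))
E
```

```text
clock: 9.4
position: [0.475, 0.0207, 0.2115]
orientation: [-0.002, 0.465, 0.885, -0.001]
contact_force: [0.2, -0.3, -0.2]
opening: 0.0954
gripper_force: 0.0
clock: 9.82
position: [0.4768, 0.0205, 0.2145]
orientation: [0.0, 0.715, 0.699, -0.0]
contact_force: [-0.6, -0.4, -0.6]
opening: 0.0948
gripper_force: 0.0
clock: 10.23
position: [0.4768, 0.0206, 0.2145]
orientation: [0.0, 0.844, 0.536, -0.0]
contact_force: [0.8, 0.0, -0.4]
opening: 0.0951
gripper_force: 0.0
[0.47684936 0.02060231 0.21450361] jaw -25.22872963742692
[ 306  133   35   84 2258] ((482.4207763671875, 31.772079467773438), (81.21673583984375, 32.43673324584961), 64.30815887451172)
```

View pics/w4.png

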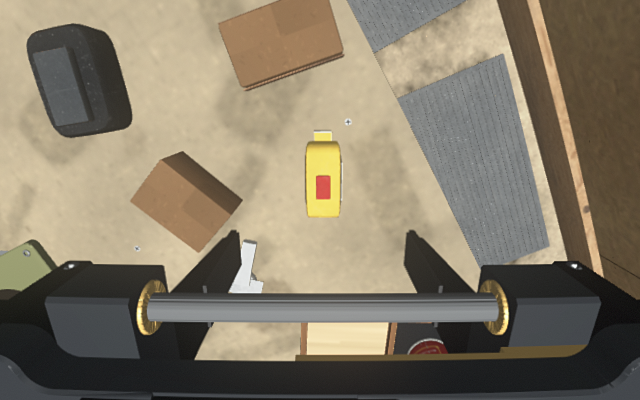

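The wrist view shows the tape measure at (323,180), aligned and centred between the jaws, with its hook tab at (322,135). I'll descend and grip.

```bash
python3 -m inch '[[[0.01,0.02,-0.1],0,1],[[0.01,0.02,-0.2],0,1],[[0.01,0.02,-0.3],0,1],[[0.01,0.02,-0.38],0,1],[[0.01,0.02,-0.45],0,1]]'
python3 -m inch '[[[0,0,-0.06],0,1],[[0,0,-0.11],0,1],[[0,0,-0.132],0,1],[[0,0,-0.132],0,1],[[0,0,-0.132],0,-1]]' 30
python3 -m inch '[[[0,0,0],0,-1],[[0,0,0],0,-1],[[0,0,0],0,-1],[[0,0,0],0,-1],[[0,0,0],0,-1]]'
python3 -m inch '[[[0,0,0],0,-1],[[0,0,0],0,-1],[[0,0,0],0,-1],[[0,0,0],0,-1],[[0,0,0],0,-1]]'
```

```text
clock: 10.7
position: [0.4789, 0.0274, 0.0773]
orientation: [-0.0, 0.843, 0.537, -0.001]
contact_force: [0.5, -0.7, 0.3]
opening: 0.0951
gripper_force: 0.0
clock: 11.12
position: [0.48, 0.0277, 0.04]
orientation: [0.0, 0.844, 0.537, 0.0]
contact_force: [0.7, 1.1, 1.3]
opening: 0.0924
gripper_force: 0.0
clock: 11.53
position: [0.48, 0.0282, 0.0402]
orientation: [0.0, 0.844, 0.537, 0.0]
contact_force: [0.2, -0.5, -0.0]
opening: 0.0605
gripper_force: 0.0
clock: 11.95
position: [0.4799, 0.0281, 0.0397]
orientation: [0.0, 0.844, 0.537, 0.0]
contact_force: [1.7, -0.7, -0.6]
opening: 0.034
gripper_force: 30.0
```

```bash
python3 -m inch '[[[0,0,0.03],0,-1],[[0,0,0.1],0,-1],[[0,0,0.2],0,-1],[[0,0,0.3],0,-1],[[0,0,0.36],0,-1]]'
python3 -m inch '[[[-0.04,0,0],0.486,-1],[[-0.08,-0.06,0],0.486,-1],[[-0.12,-0.12,0],0.486,-1],[[-0.16,-0.18,0],0.486,-1],[[-0.2,-0.24,0],0.486,-1]]'
python3 -m inch '[[[-0.03,-0.06,0],0.287,-1],[[-0.06,-0.12,0],0.287,-1],[[-0.09,-0.18,0],0.287,-1],[[-0.09,-0.22,0],0.287,-1],[[-0.09,-0.24,0],0.287,-1]]'
python3 -m inch '[[[0,-0.06,0],0.088,-1],[[0,-0.14,0],0.088,-1],[[0,-0.22,0],0.088,-1],[[0,-0.3,0],0.088,-1],[[0,-0.353,0],0.088,-1]]'
python3 -m inch '[[[0,0,0],0,-1],[[0,0,0],0,-1]]'
python3 - <<'E'
from h import *
s=sensors.read_state();q=s['orientation'];r=R.from_quat([*q[1:],q[0]]).as_matrix();print(s['position'],'jaw',np.degrees(np.arctan2(r[1,1],r[0,1])))
im=viewer.snapshot('side')[110:320,160:400];im2=viewer.snapshot('scene')[150:300,260:430]
cv2.imwrite('pics/s2.png',np.hstack([cv2.resize(im,(400,350),interpolation=2),cv2.resize(im2,(397,350),interpolation=2)])[:,:,::-1])
E
```

```text
clock: 12.37
position: [0.4804, 0.0282, 0.1508]
orientation: [0.001, 0.844, 0.537, 0.001]
contact_force: [1.8, 0.6, -2.9]
opening: 0.034
gripper_force: 30.0
clock: 12.78
position: [0.4183, -0.0441, 0.1474]
orientation: [-0.001, 0.635, 0.773, -0.0]
contact_force: [-0.6, -0.6, -3.1]
opening: 0.0341
gripper_force: 30.0
clock: 13.2
position: [0.3916, -0.1168, 0.1474]
orientation: [-0.0, 0.368, 0.93, -0.0]
contact_force: [-0.4, 0.6, -3.6]
opening: 0.0335
gripper_force: 30.0
clock: 13.62
position: [0.392, -0.2231, 0.1476]
orientation: [-0.0, 0.239, 0.971, -0.0]
contact_force: [0.3, 1.0, -2.5]
opening: 0.0342
gripper_force: 30.0
clock: 13.78
position: [0.3921, -0.2216, 0.1473]
orientation: [-0.001, 0.239, 0.971, 0.001]
contact_force: [0.1, -0.1, -2.9]
opening: 0.0338
gripper_force: 30.0
[ 0.39206493 -0.22164745  0.14731701] jaw 62.31566472841939
```

View pics/s2.png

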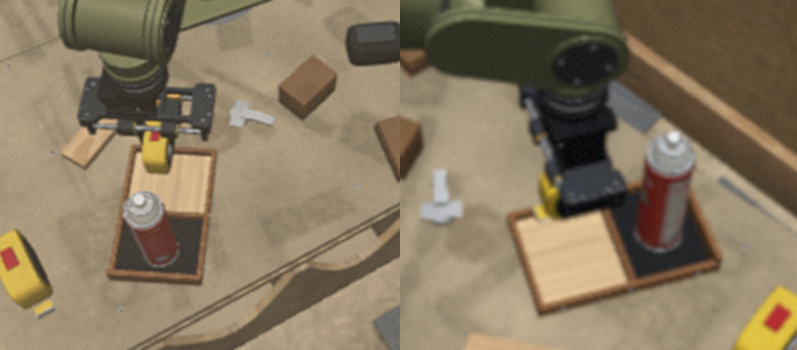

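The side view shows the can upright in the rear bay at about (150,240) in the left crop. The tape measure is held over the front bay. Its hook points forward, so I'll shift slightly rearward before lowering.

```bash
python3 -m inch '[[[0.021,-0.011,-0.05],0,-1],[[0.021,-0.011,-0.12],0,-1],[[0.021,-0.011,-0.19],0,-1],[[0.021,-0.011,-0.25],0,-1],[[0.021,-0.011,-0.285],0,-1]]'
python3 -m inch '[[[0,0,-0.015],0,-1],[[0,0,-0.028],0,-1],[[0,0,-0.038],0,-1],[[0,0,-0.045],0,-1],[[0,0,-0.045],0,-1]]'
python3 -m inch '[[[0,0,-0.004],0,-1],[[0,0,-0.006],0,-1],[[0,0,-0.006],0,-1]]'
```

```text
clock: 14.3
position: [0.3977, -0.223, 0.0598]
orientation: [-0.002, 0.238, 0.971, 0.001]
contact_force: [-1.2, 0.5, -2.7]
opening: 0.0339
gripper_force: 30.0
clock: 14.72
position: [0.3993, -0.2252, 0.0491]
orientation: [0.0, 0.238, 0.971, -0.0]
contact_force: [-0.5, -0.2, -2.6]
opening: 0.0338
gripper_force: 30.0
clock: 14.97
position: [0.3991, -0.2252, 0.0471]
orientation: [0.0, 0.238, 0.971, -0.0]
contact_force: [0.3, -0.8, -3.1]
opening: 0.0338
gripper_force: 30.0
```

```bash
python3 -m inch '[[[0,0,-0.003],0,-1],[[0,0,-0.003],0,-1]]'
python3 -m inch '[[[0,0,-0.003],0,-1],[[0,0,-0.003],0,-1]]'
python3 -m inch '[[[0,0,-0.003],0,-1],[[0,0,-0.003],0,-1]]'
```

```text
clock: 15.13
position: [0.3989, -0.225, 0.0459]
orientation: [-0.0, 0.238, 0.971, -0.0]
contact_force: [0.7, -0.7, -3.2]
opening: 0.0338
gripper_force: 30.0
clock: 15.3
position: [0.3991, -0.2251, 0.0457]
orientation: [-0.0, 0.238, 0.971, 0.0]
contact_force: [-2.6, 1.2, 3.9]
opening: 0.0342
gripper_force: 30.0
clock: 15.47
position: [0.3991, -0.2251, 0.0457]
orientation: [-0.0, 0.238, 0.971, 0.0]
contact_force: [-6.0, 4.1, 9.9]
opening: 0.0337
gripper_force: 30.0
```

```bash
python3 -m inch '[[[0,0,0.005],0,-1],[[0,0,0.005],0,1],[[0,0,0.005],0,1],[[0,0,0.005],0,1],[[0,0,0.005],0,1]]'
python3 -m inch '[[[0,0,0],0,1],[[0,0,0],0,1],[[0,0,0],0,1],[[0,0,0],0,1],[[0,0,0],0,1]]'
python3 -m inch '[[[0,0,0.05],0,1],[[0,0,0.15],0,1],[[0,0,0.25],0,1],[[0,0,0.35],0,1],[[0,0,0.45],0,1]]'
python3 -m inch '[[[0,0.1,0.1],0,1],[[0,0.2,0.2],0,1],[[0,0.3,0.3],0,1],[[0,0.35,0.3],0,1],[[0,0.35,0.3],0,1]]'
python3 - <<'E'
from h import *
im=viewer.snapshot('side')[150:300,190:330];im2=viewer.snapshot('scene')[150:300,270:410]
cv2.imwrite('pics/s3.png',np.hstack([cv2.resize(x,(400,428),interpolation=2) for x in(im,im2)])[:,:,::-1])
E
```

```text
clock: 15.88
position: [0.3991, -0.2251, 0.0456]
orientation: [0.0, 0.238, 0.971, -0.0]
contact_force: [-0.3, 0.4, 0.1]
opening: 0.0554
gripper_force: 0.0
clock: 16.3
position: [0.3989, -0.225, 0.0456]
orientation: [-0.0, 0.238, 0.971, -0.0]
contact_force: [0.1, 0.4, 0.7]
opening: 0.0886
gripper_force: 0.0
clock: 16.72
position: [0.3987, -0.2248, 0.1819]
orientation: [-0.0, 0.238, 0.971, 0.0]
contact_force: [1.0, -0.4, -0.3]
opening: 0.0953
gripper_force: 0.0
clock: 17.13
position: [0.4, -0.1182, 0.2738]
orientation: [0.003, 0.237, 0.972, -0.0]
contact_force: [-0.4, -0.3, -0.5]
opening: 0.0949
gripper_force: 0.0
```

View pics/s3.png

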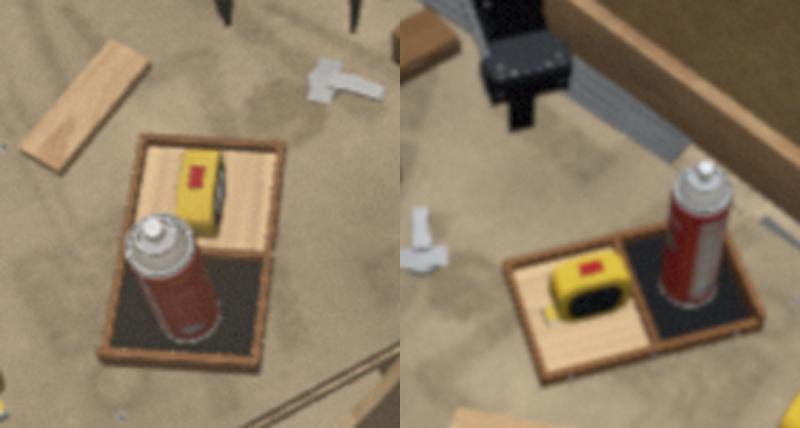

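Both objects stand released inside their compartments: the can at (175,290) and the tape measure at (200,190) in the left crop, with its hook inside the front wall.

```bash
python3 -m inch '[[[0,0,0],0,1],[[0,0,0],0,1],[[0,0,0],0,1]]'; python3 -c "
from rig import manip;print(manip.sign_off())"
```

```text
clock: 17.48
position: [0.3985, -0.1206, 0.2693]
orientation: [-0.001, 0.239, 0.971, 0.0]
contact_force: [0.5, 0.1, 0.2]
opening: 0.0955
gripper_force: 0.0
the job is handed in; nothing more can be done
None
```

The spray can stands upright in the rear compartment and the small tape measure upright in the front one, placed in that order and released; I handed the job in at about 17.5 s, and sign-off returned no verdict.

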